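# Bin the old lemon in the pedal caddy

### The job

Slide the tomato tin, upright and without lifting it, well clear of the food-waste caddy's pedal, so that its middle is at least 15 cm from the middle of the pedal bar, then press the pedal all the way down so that the lid swings up and stays open. Drop the lemon into the caddy, then take the pedal bar and ease it fully back up so that the lid comes down shut without slamming. Work the lid only by the pedal, never touching it, and leave the other things on the worktop where they stand.

Things in the scene. Friction and masses are not known exactly. Their poses are not given: they have to be found in the camera images.
- bin: Food-waste caddy fixed to the worktop: grey open box 160 mm along own x, 180 mm along own y, rim 130 mm up, walls 4 mm, inner floor 10 mm up, flat green lid. Origin: centre of its underside, z up. The pedal sticks out on its -x side (roughly to the robot's right, world -y), the lid's hinge is along its +x edge; its own -y points roughly away from the robot.
- bin_mouth (a point): Centre of the caddy's mouth, at rim height (130 mm); axes as the caddy's. The open mouth is 152 x 172 mm. Wall cabinets hang over the back of the worktop: beyond 0.6 m ahead of the robot's base axis there is room only up to 0.5 m above the worktop, for the arm too.
- pedal_bar (a point): Middle of the pedal's black cross bar: level, round, 16 mm thick, 92 mm long along the caddy's y, 228 mm from the caddy's centre. Thin steel rods carry it at its two ends only (stirrup 110 mm wide), so its middle can be pressed or pinched across from above. Its centre is 79 mm above the worktop when up, 31 mm when down; it travels almost straight up and down (within 3 mm).
- pedal (a joint): Pedal angle: 0 = fully up (lid shut), 0.35 rad = fully down (lid wide open). Starting down takes about 5 N on the bar, then less and less as the lid rises, a little more when fast. The lid tips past its balance at about 0.31 rad; pressed fully down, the pedal stays down by itself.
- bin_lid (a joint): Lid angle: 0 = shut and level, 1.75 rad = wide open, a little past upright, on the caddy's +x side. Always 5 times the pedal angle. The lid is 174 x 192 mm, 10 mm thick; open, it reaches about 305 mm above the worktop. Coming down faster than 4 rad/s below 1.5 rad is a slam; lifting the bar at 50 mm/s closes it at about 1.8 rad/s.
- lid_edge (a point): Middle of the lid's free edge (over the pedal side when shut).
- tin: Tomato tin with red, white and green wrapper, upright, 101 mm across, 118 mm tall, 0.4 to 0.6 kg. Origin at the centre of its underside. It stands beyond the pedal bar as seen from the caddy, its side 35 to 48 mm from the bar's middle line, 20 to 45 mm farther from the robot than the bar's middle, in the gripper's way. It slides when pushed at half its height or lower.
- lemon: Yellow lemon lying on the worktop, 83 mm long along its own x, 58 mm across in y and z, about 0.13 kg. Origin at the centre of its underside, own z up at the start.
- spice: Glass spice jar with red cap, 45 mm across, 106 mm tall, upright; bystander, it may stand in either of two places, the lemon in the other. Origin at the centre of its underside.
- jam_jar: Jam jar, 62 mm across, 99 mm tall; bystander at the back. Origin at the centre of its underside.
- mug: White mug with dark dots, 82 mm across, 91 mm tall; bystander at the back. Origin at the centre of its underside.
- pepper_mill: Wooden pepper mill, 58 mm across, 170 mm tall; bystander at the back. Origin at the centre of its underside.
- smart_display: Small dark weather display, 52 x 82 mm, 146 mm tall; bystander at the back, beyond the pedal. Origin at the centre of its underside.
- pedal_hinge (a point): Middle of the pedal's axis (along the caddy's y), 55 mm above the worktop, 140 mm from the bar. To close the lid, the bar must be lifted the first 15 mm or so (about 3 N); then the falling lid drives the pedal up with up to 4 N, so the bar must be held back: if let go from there, the lid slams.
Not all that is in view belongs to the job. Leave any purple look-alike of the tin alone.

How it is judged:
On the way, in this order (a step that is already met when the one before it is completed fails the run):
1. the tin has been slid clear of the pedal: its middle more than 140 mm from the middle of the pedal bar, upright, at rest (horizontal distance between tin and pedal_bar above 0.14 m and angle between tin's own z axis and vertical below 0.1 rad and linear speed of tin below 0.02 m/s), for 0.2 s.
2. the pedal is down and the lid wide open (lid beyond 1.65 rad) (value of joint bin_lid above 1.65 rad), for 0.3 s.
3. the lemon lies released inside the caddy while the lid is open (value of joint bin_lid above 1.6 rad and x of lemon in the frame of bin between -0.08 and 0.08 m and y of lemon in the frame of bin between -0.09 and 0.09 m and z of lemon in the frame of bin below 0.1 m and contact force between the fingers and lemon below 0.1 N), for 0.2 s.
At the end, for the whole second after the job is handed in: The lid is shut (within 0.1 rad) and the pedal fully up (within 0.02 rad), the lemon lies inside the caddy, the tin stands upright on the worktop, at rest, its middle more than 140 mm from the middle of the pedal bar (all of step 1 and value of joint bin_lid below 0.1 rad and value of joint pedal below 0.02 rad and x of lemon in the frame of bin between -0.08 and 0.08 m and y of lemon in the frame of bin between -0.09 and 0.09 m and z of lemon in the frame of bin below 0.1 m and height (world z) of tin above -0.01 m); the robot touches nothing.
It fails at once if the lid slams: below 1.5 rad it closes faster than 4 rad/s (velocity of joint bin_lid below -4 rad/s and value of joint bin_lid below 1.5 rad).
It fails at once if the robot touches the lid (more than 1 N) (contact force between any of the arm, the fingers and bin_lid above 1 N).
It fails at once if the tin is tipped by more than 0.35 rad or lifted by more than 20 mm (angle between tin's own z axis and vertical above 0.35 rad or height (world z) of tin above 0.02 m).
It fails at once if a bystander (spice jar, jam jar, mug, pepper mill, display) is moved more than 30 mm (distance of any of spice, jam_jar, mug, pepper_mill, smart_display from where it was at the start of the episode above 0.03 m).
It also fails if it takes over 72 s, if anything falls off the work surface, if the arm or the gripper's body presses on something with over 40 N, if the wrist force passes 120 N, or if a joint passes its speed limit or range.

### The arm

A 6-joint arm with a two-finger parallel gripper is mounted at the origin on a cart in front of the work surface, level with it; the furniture and walls round the work are solid. World frame = base frame: x ahead of the robot, y to its left, z up, the work surface at z = 0. Lengths are in m, angles in rad, forces in N, time in s.
With the tool pointing down it reaches from about 0.35 to 0.85 m from the base axis. Payload 8.1 kg.
Tool frame: the origin (TCP) lies at the centre of the arm's flange, where the gripper is bolted on; the fingertips stand 186 mm ahead of it and the grasp point (between the pads) lies 167 mm ahead of it; z points along the fingers, y is the line along which they close (so a half turn about z gives the same grasp; the last joint's range is limited). The gripper opens to 93 mm and grips with 3 to 60 N. Pads are 15 mm wide; open, the fingers measure 128 mm over their backs; the gripper's body (75 mm by 188 mm) begins 65 mm behind the grasp point.
Start: joints at [-1.425, 0.13, 1.488, -0, 1.523, -0.085], TCP at [0.137, -0.584, 0.405] pointing down, gripper open.
Joint ranges: [-2.96, 2.96], [-0.89, 2.26], [0.02, 2.5], [-1.34, 4.48], [0, 2.73], [-2.66, 2.66]. Speed limits (rad/s): [2.39, 2.39, 2.79, 3.14, 3.14, 3.14].

### API

Orientations are given as a rotation vector (axis times angle).
In Python, from plant import robot gives the robot as it stands.
- The arm moves only by the tool apply_moves, never from a script. Its argument "series" is a list of rows, each a list of 2 entries, a list of its own where there are three numbers: the shift along the tool's x, y, z in mm, then the turn, a rotation vector about the tool's x, y, z in rad. A call has 1 to 12 rows; each row shifts and turns the commanded pose from where the row before left it, along the tool's axes as they then stand; what a row does not reach is not made up. A row lasts 1/12 s, in which the tool goes at most 41.7 mm and 7.16 degrees, less where a joint would pass 70% of its speed; a pose out of reach is approached as far as the arm can. A call is refused whole if a number of a shift passes 41.7 or a number of a turn 0.125, either way. A call with a gripper value outside its range is refused whole. "claw" is the opening, from 0 (shut) to 1 (fully open), set as the call begins (left out, the last holds). The fingers move at their own pace and stop on an object; "newtons" is the grip in N (left out, the last holds). Time passes only in rows, so rows that do not move let the fingers close. It gives the time, the measured TCP pose, the force, the opening and the grip force at its end, in the units of the state.
- robot.read_state(): the state, without advancing time (a new reading comes with each control period).
- robot.read_camera(name): name is "scene" or "top"; returns (picture, depth): 400x640x3 uint8, blue, green, red; 400x640 float32, m along the optical axis (not along the pixel's ray), 0 where there is no reading.
- robot.calibration(name): a dict with "fx", "fy", "cx", "cy" (pixels), "D" ([k1, k2, p1, p2, k3] as OpenCV has them; the pictures are not rectified), "extrinsics" (4x4, takes a point from world to camera coordinates). Camera axes: x right, y down, z forward; pixel columns grow to the right and rows downward; lengths in m; the calibration is good to about 2 mm. A picture is of the moment at which its call begins. calibration takes no time and is no camera call.
- robot.close_job(): hands the job in; it is judged then, once.
The state is a dict: "t": time; "q": joint angles; "dq": joint speeds; "joint_torque": joint torques, N m; "tool_pos": TCP position; "orientation": TCP orientation; "force": force on the tool from outside, world axes, zero at the start; "wrist_torque": the same for the moment, N m; "opening": finger opening in m; "gripper_force": force on a finger pad.
Only numpy, scipy, OpenCV 4.12 (cv2) and the standard library are available. Lean on these libraries where they do the work, as an engineer would, in place of code of your own. Each camera call takes 0.05 s, during which the arm holds its last target. There are 200 camera calls.

## Working session

There is one attempt and no reset: what is moved stays moved. The work goes in short steps, Python scripts to look and compute and a tool call to move; the robot and the scene stay as the last step left them, time stands still between calls to the robot, and variables do not carry over. Pictures are saved under pics/ and viewed, at most 10 in all, crops included, and the job is handed in when it is done.

Besides the shell and the picture viewer there is one more tool, called after ">>>" as a command line: name --argument value ..., lists and objects as JSON in quotes. apply_moves: Moves the arm, as the interface text tells. Its arguments: {"type":"object","properties":{"series":{"type":"array"},"claw":{"type":"number"},"newtons":{"type":"number"}},"required":["series"]}

```bash
mkdir -p pics; ls; python3 - <<'E'
from plant import robot
import cv2,numpy as np
for n in("scene","top"):
    im,d=robot.read_camera(n); cv2.imwrite(f"pics/{n}0.png",im); np.savez(f"pics/{n}0.npz",im=im,d=d)
    c=robot.calibration(n); print(n,{k:np.round(v,4).tolist() for k,v in c.items()})
print(robot.read_state())
E
```

```text
pics
scene {'fx': 424.2266, 'fy': 424.2266, 'cx': 322.5187, 'cy': 193.6739, 'D': [-0.0797, 0.0, 0.0, 0.0, 0.0], 'extrinsics': [[0.2945, -0.9557, 0.0014, -0.2585], [-0.829, -0.2562, -0.4972, 0.5027], [0.4755, 0.1452, -0.8676, 1.4428], [0.0, 0.0, 0.0, 1.0]]}
top {'fx': 403.0391, 'fy': 403.0391, 'cx': 317.3893, 'cy': 199.6629, 'D': [-0.0377, 0.0, 0.0, 0.0, 0.0], 'extrinsics': [[0.0281, -0.9996, -0.0099, -0.0972], [-0.9831, -0.0258, -0.1811, 0.5693], [0.1808, 0.0148, -0.9834, 1.3772], [0.0, 0.0, 0.0, 1.0]]}
{'t': 0.1, 'q': array([-1.42539972e+00,  1.31070582e-01,  1.48912935e+00,  1.35750421e-05,
        1.52300598e+00, -8.54043663e-02]), 'dq': array([ 0.00101798, -0.0025657 , -0.00282942, -0.00041777,  0.00034994,
        0.00188723]), 'joint_torque': array([ 2.04648575e-03, -5.61337388e+01, -4.93096983e+01,  7.70620652e-02,
        2.91067717e-02, -2.32646431e-05]), 'tool_pos': array([ 0.13724753, -0.58388962,  0.40382363]), 'orientation': array([-3.11909504e+00, -3.61550427e-01,  5.46850608e-05]), 'force': array([ 0.18077822,  0.32243507, -0.35711596]), 'wrist_torque': array([0.01360518, 0.00082787, 0.00860096]), 'gripper_force': 0.0, 'opening': 0.0931588175672789}
```

View pics/scene0.png

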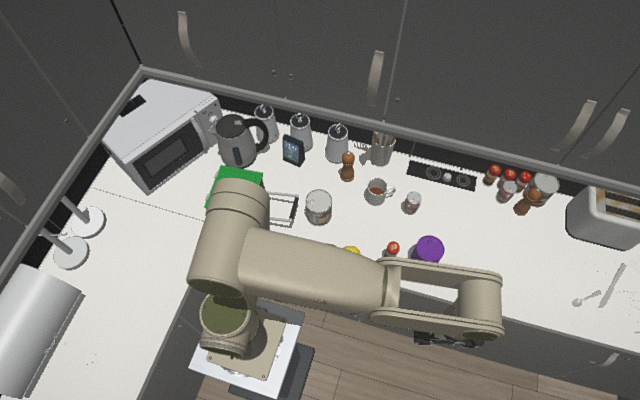

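View pics/top0.png

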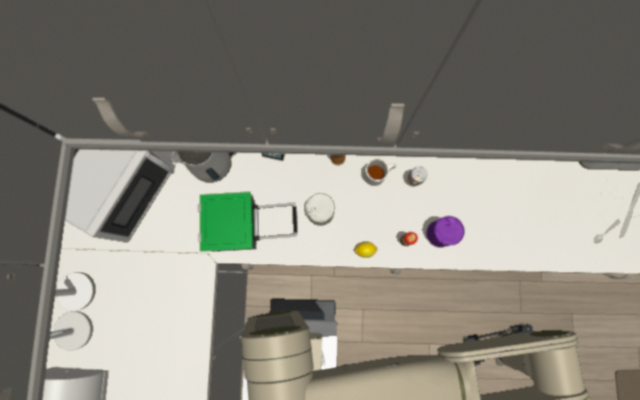

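The scene view is partly blocked by the arm. The top view shows the lid at (227,221), bar (294,219), tin (320,208), lemon (366,249), spice jar (410,238) and the purple look-alike (447,231). At the back are the mug (376,173), jam jar (418,175), mill (338,158) and display (273,155).

```bash
cat > h.py <<'E'
import cv2,numpy as np
from plant import robot
def cal(n):
    c=robot.calibration(n); K=np.array([[c['fx'],0,c['cx']],[0,c['fy'],c['cy']],[0,0,1]]); return K,np.array(c['D']),np.array(c['extrinsics'])
def rays(n,px):
    K,D,E=cal(n); u=cv2.undistortPoints(np.float64(px).reshape(-1,1,2),K,D)[:,0]
    return -E[:3,:3].T@E[:3,3], np.c_[u,np.ones(len(u))]@E[:3,:3]
def onplane(n,px,z):
    o,d=rays(n,px); return o+d*((z-o[2])/d[:,2])[:,None]
def cloud(n,d):
    v,u=np.mgrid[:400,:640]; o,r=rays(n,np.c_[u.ravel(),v.ravel()]); P=o+r*d.ravel()[:,None]; P[d.ravel()==0]=np.nan
    return P.reshape(400,640,3)
E
python3 - <<'E'
from h import *
z=np.load("pics/top0.npz"); im,d=z['im'],z['d']; P=cloud("top",d)
hsv=cv2.cvtColor(im,cv2.COLOR_BGR2HSV); H,S,V=cv2.split(hsv); Z=P[...,2]
def box(x0,y0,x1,y1):
    m=np.zeros((400,640),bool); m[y0:y1,x0:x1]=1; return m
def rep(name,m,z):
    m=m.astype(np.uint8); n,l,s,c=cv2.connectedComponentsWithStats(m); i=1+s[1:,4].argmax(); mm=l==i
    ct=max(cv2.findContours(mm.astype(np.uint8),0,2)[0],key=cv2.contourArea)
    W=onplane("top",ct.reshape(-1,2),z)[:,:2].astype(np.float32)
    print(name,'px',c[i].round(1),'n',s[i,4],'medZ',np.nanmedian(Z[mm]).round(3),'cen',onplane("top",c[i],z)[0,:2].round(4),'rect',[np.round(a,4) for a in cv2.minAreaRect(W)],'circ',[np.round(a,4) for a in cv2.minEnclosingCircle(W)])
rep('lid',(H>45)&(H<75)&(S>150)&box(180,170,270,270),.14)
rep('bar',(V<70)&box(285,195,302,245),.079)
rep('tin',(Z>.105)&(Z<.13)&box(298,180,345,235),.118)
rep('lemon',(H>18)&(H<35)&(S>120)&box(345,235,390,265),.029)
rep('spice',(S>120)&((H<12)|(H>170))&box(395,225,425,250),.106)
rep('purple',(H>125)&(H<150)&(S>100)&box(420,205,475,255),.118)
for nm,b in dict(tin=(298,180,345,235),lemon=(345,235,390,265),mug=(360,155,392,190),jam=(405,160,430,190),disp=(255,140,290,162),mill=(325,145,350,170)).items():
    m=box(*b)&(Z>.02)&(Z<.3); print(nm,m.sum(),np.nanpercentile(P[m],[5,50,95],axis=0).round(3).tolist() if m.any() else '')
cv2.imwrite("pics/c0.png",cv2.resize(im[140:280,180:480],None,fx=2.6,fy=2.6,interpolation=cv2.INTER_CUBIC))
E
```

```text
lid px [226.2 221.5] n 2781 medZ 0.14 cen [0.4742 0.2159] rect [array([0.4759, 0.2149]), array([0.183 , 0.1704]), np.float64(4.5488)] circ [array([0.4753, 0.218 ]), np.float64(0.1213)]
bar px [294.3 218.8] n 49 medZ 0.086 cen [ 0.4974 -0.0045] rect [array([ 0.4971, -0.0048]), array([0.0835, 0.0069]), np.float64(5.201)] circ [array([ 0.4971, -0.0051]), np.float64(0.0419)]
tin px [320.1 206.7] n 688 medZ 0.115 cen [ 0.5357 -0.0924] rect [array([ 0.5367, -0.0921]), array([0.099 , 0.0945]), np.float64(1.5323)] circ [array([ 0.536 , -0.0927]), np.float64(0.0505)]
lemon px [365.4 249.2] n 239 medZ 0.051 cen [ 0.403  -0.2553] rect [array([ 0.4028, -0.2548]), array([0.0567, 0.0603]), np.float64(45.9524)] circ [array([ 0.402 , -0.2557]), np.float64(0.0375)]
spice px [409.4 238. ] n 105 medZ 0.106 cen [ 0.4393 -0.3941] rect [array([ 0.4398, -0.3968]), array([0.0384, 0.0442]), np.float64(27.6339)] circ [array([ 0.4412, -0.3954]), np.float64(0.0229)]
purple px [445.2 231.3] n 822 medZ 0.114 cen [ 0.4634 -0.5115] rect [array([ 0.4647, -0.5101]), array([0.0909, 0.1215]), np.float64(12.5178)] circ [array([ 0.4633, -0.5105]), np.float64(0.0611)]
tin 761 [[0.49, -0.133, 0.067], [0.532, -0.093, 0.114], [0.576, -0.052, 0.12]]
lemon 283 [[0.379, -0.287, 0.034], [0.402, -0.255, 0.049], [0.424, -0.225, 0.059]]
mug 500 [[0.64, -0.326, 0.021], [0.687, -0.292, 0.042], [0.715, -0.252, 0.092]]
jam 312 [[0.638, -0.455, 0.038], [0.659, -0.428, 0.097], [0.687, -0.406, 0.104]]
disp 89 [[0.729, 0.05, 0.022], [0.734, 0.08, 0.041], [0.741, 0.121, 0.064]]
mill 99 [[0.717, -0.173, 0.031], [0.723, -0.15, 0.057], [0.735, -0.13, 0.091]]
```

View pics/c0.png

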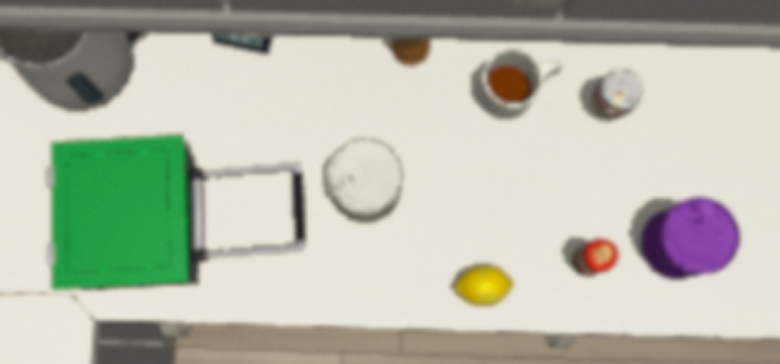

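The crop confirms the layout: the lemon lies with its long axis roughly along world y, and the tin is beyond the bar. Measured points:

| Item | Position (m) | Check |
|---|---|---|
| Bar | (0.497, -0.005) | caddy yaw ≈ 95° |
| Tin | (0.536, -0.092) | 90 mm out and 31 mm farther than the bar, as stated |
| Lemon | (0.403, -0.255) | |

I'll push the tin along yaw -25° with the fingers closed and the tips leading low.

```bash
cat >> h.py <<'E'
from scipy.spatial.transform import Rotation as Rt
def go(tip,yaw,tilt=0,ahead=.186):
    "rows data to bring the point `ahead` of flange to tip; tool x yaw in deg, tilt rad (tip leads along tool x)"
    s=robot.read_state(); R0=Rt.from_rotvec(s['orientation']).as_matrix(); p0=s['tool_pos']
    d=np.array([np.cos(np.radians(yaw)),np.sin(np.radians(yaw)),0]); k=np.array([0,0,1.])
    z=-k*np.cos(tilt)+d*np.sin(tilt); x=d*np.cos(tilt)+k*np.sin(tilt); R=np.c_[x,np.cross(z,x),z]
    p=np.array(tip)-ahead*z
    print('t',round(s['t'],2),'tip now',(p0+.186*R0[:,2]).round(4),'TCP goal',p.round(4),'| shift in tool mm',((p-p0)@R0*1e3).round(1),'turn',Rt.from_matrix(R0.T@R).as_rotvec().round(3),'| after turn: shift',((p-p0)@R*1e3).round(1),'F',s['force'].round(1),'open',round(s['opening'],4))
E
python3 -c "
from h import *
go((.459,-.056,.160),-25,.35)"
```

```text
t 0.1 tip now [ 0.1372 -0.5836  0.2178] TCP goal [ 0.4012 -0.029   0.3347] | shift in tool mm [ 383.9 -479.6   69.9] turn [-0.118  0.337  0.66 ] | after turn: shift [ -19.2 -614.4   66.5] F [ 0.2  0.3 -0.4] open 0.0932
```

>>> apply_moves --series '[[[20,-25,0],[0,0,0]],[[24,-30,0],[0,0,0]],[[24,-30,0],[0,0,0]],[[24,-30,0],[0,0,0]],[[24,-30,0],[0,0,0]],[[24,-30,0],[0,0,0]],[[24,-30,0],[0,0,0]],[[24,-30,0],[0,0,0]],[[24,-30,0],[0,0,0]],[[24,-30,0],[0,0,0]],[[24,-30,0],[0,0,0]],[[24,-30,0],[0,0,0]]]' --claw 0

```text
t: 1.1
tool_pos: [0.3326, -0.1717, 0.4046]
orientation: [3.121, 0.361, 0.0]
force: [0.5, -0.6, -0.2]
opening: 0.0175
gripper_force: 0.0
```

>>> apply_moves --series '[[[24,-30,0],[0,0,0]],[[24,-30,0],[0,0,0]],[[24,-30,0],[0,0,0]],[[24,-30,0],[0,0,0]],[[0,0,0],[-0.017,0.048,0.095]],[[0,0,0],[-0.017,0.048,0.095]],[[0,0,0],[-0.017,0.048,0.095]],[[0,0,0],[-0.017,0.048,0.095]],[[0,0,0],[-0.017,0.048,0.095]],[[0,0,0],[-0.017,0.048,0.095]],[[0,0,0],[-0.017,0.048,0.095]],[[0,0,0],[0,0,0]]]'

```text
t: 2.1
tool_pos: [0.3982, -0.0345, 0.4044]
orientation: [2.944, -0.667, 0.523]
force: [-0.3, 0.3, 0.1]
opening: 0.0001
gripper_force: 0.0
```

```bash
python3 -c "
from h import *
go((.459,-.056,.160),-25,.35)
go((.459,-.056,.035),-25,.35)"
```

```text
t 2.1 tip now [ 0.456  -0.0623  0.2298] TCP goal [ 0.4012 -0.029   0.3347] | shift in tool mm [-23.7  -6.3  65.5] turn [ 0.004 -0.002 -0.008] | after turn: shift [-23.5  -6.2  65.5] F [-0.3  0.3  0.1] open 0.0001
t 2.1 tip now [ 0.456  -0.0623  0.2298] TCP goal [ 0.4012 -0.029   0.2097] | shift in tool mm [-66.8  -6.4 182.8] turn [ 0.004 -0.002 -0.008] | after turn: shift [-66.4  -6.2 183. ] F [-0.3  0.3  0.1] open 0.0001
```

>>> apply_moves --series '[[[-6,-0.6,16.6],[0,0,0]],[[-6,-0.6,16.6],[0,0,0]],[[-6,-0.6,16.6],[0,0,0]],[[-6,-0.6,16.6],[0,0,0]],[[-6,-0.6,16.6],[0,0,0]],[[-6,-0.6,16.6],[0,0,0]],[[-6,-0.6,16.6],[0,0,0]],[[-6,-0.6,16.6],[0,0,0]],[[-6,-0.6,16.6],[0,0,0]],[[-6,-0.6,16.6],[0,0,0]],[[-6,-0.6,16.6],[0,0,0]],[[0,0,0],[0,0,0]]]'

```text
t: 3.1
tool_pos: [0.3997, -0.029, 0.2066]
orientation: [2.949, -0.656, 0.507]
force: [-1.4, -0.0, -1.3]
opening: 0.0007
gripper_force: 0.0
```

>>> apply_moves --series '[[[5,0,1.8],[0,0,0]],[[5,0,1.8],[0,0,0]],[[5,0,1.8],[0,0,0]],[[5,0,1.8],[0,0,0]],[[5,0,1.8],[0,0,0]],[[5,0,1.8],[0,0,0]],[[5,0,1.8],[0,0,0]],[[5,0,1.8],[0,0,0]],[[5,0,1.8],[0,0,0]],[[5,0,1.8],[0,0,0]],[[5,0,1.8],[0,0,0]],[[5,0,1.8],[0,0,0]]]'

```text
t: 4.1
tool_pos: [0.46, -0.0568, 0.2114]
orientation: [2.947, -0.66, 0.519]
force: [-5.8, 2.6, 5.3]
opening: 0.0003
gripper_force: 3.2
```

```bash
python3 -c "
from h import *
go((.459,-.056,.035),-25,.35)
im,d=robot.read_camera('top');np.savez('pics/top1.npz',im=im,d=d); cv2.imwrite('pics/c1.png',cv2.resize(im[140:280,180:480],None,fx=2.6,fy=2.6,interpolation=cv2.INTER_CUBIC))"
```

```text
t 4.1 tip now [ 0.5175 -0.0842  0.0366] TCP goal [ 0.4012 -0.029   0.2097] | shift in tool mm [-61.6   0.1 -20.7] turn [ 0.003  0.001 -0.004] | after turn: shift [-61.6  -0.3 -20.7] F [-5.8  2.6  5.3] open 0.0003
```

View pics/c1.png

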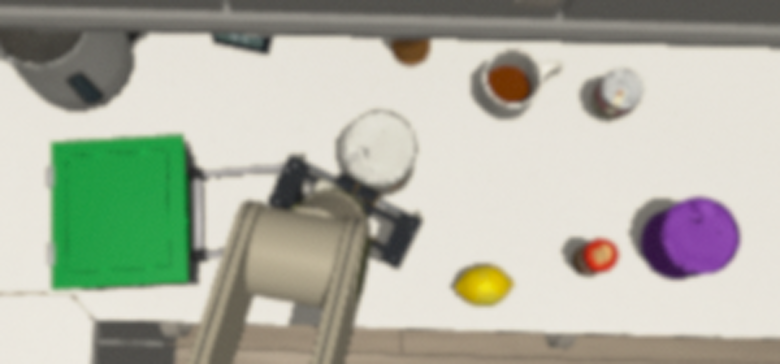

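The crop shows the tin upright at crop (378,150), sliding back and right as planned with the fingers behind it. I'll continue the push.

>>> apply_moves --series '[[[5,0,1.8],[0,0,0]],[[5,0,1.8],[0,0,0]],[[5,0,1.8],[0,0,0]],[[5,0,1.8],[0,0,0]],[[5,0,1.8],[0,0,0]],[[5,0,1.8],[0,0,0]],[[5,0,1.8],[0,0,0]],[[5,0,1.8],[0,0,0]],[[5,0,1.8],[0,0,0]],[[5,0,1.8],[0,0,0]],[[4,0,1.4],[0,0,0]],[[2,0,0.7],[0,0,0]]]'

```text
t: 5.15
tool_pos: [0.5137, -0.0823, 0.2112]
orientation: [2.946, -0.661, 0.52]
force: [-4.4, 2.2, 1.7]
opening: 0.0009
gripper_force: 2.1
```

>>> apply_moves --series '[[[-2,0,-0.7],[0,0,0]],[[-6,0,-2],[0,0,0]],[[-10,0,-4],[0,0,0]],[[-12,0,-4],[0,0,0]],[[0,0,-14],[0,0,0]],[[0,0,-20],[0,0,0]],[[0,0,-24],[0,0,0]],[[0,0,-24],[0,0,0]],[[0,0,-20],[0,0,0]],[[0,0,-10],[0,0,0]],[[0,0,0],[0,0,0]]]'

```text
t: 6.07
tool_pos: [0.4501, -0.0516, 0.3189]
orientation: [2.945, -0.66, 0.528]
force: [-0.1, -0.6, 0.3]
opening: 0.0007
gripper_force: 0.0
```

```bash
python3 - <<'E'
from h import *
im,d=robot.read_camera('top'); P=cloud('top',d); Z=P[...,2]
m=np.zeros((400,640),bool); m[170:230,310:365]=1
m&=(Z>.105)&(Z<.13)
q=P[m]; c=np.nanmedian(q,0); print(m.sum(),c.round(4),np.nanpercentile(q,[2,98],axis=0).round(3), np.hypot(*(c[:2]-[.497,-.005])))
go((.497,-.004,.110),5)
cv2.imwrite('pics/c2.png',cv2.resize(im[140:280,180:480],None,fx=2.6,fy=2.6,interpolation=cv2.INTER_CUBIC))
E
```

```text
633 [ 0.6245 -0.1369  0.115 ] [[ 0.581 -0.182  0.109]
 [ 0.665 -0.09   0.121]] 0.18349858117260343
t 6.12 tip now [ 0.508  -0.0793  0.1426] TCP goal [ 0.497 -0.004  0.296] | shift in tool mm [ 13.5 -63.3  27.5] turn [ 0.094 -0.344 -0.523] | after turn: shift [ 51.  -43.5  21.2] F [-0.1 -0.6 -1.1] open 0.0008
```

View pics/c2.png

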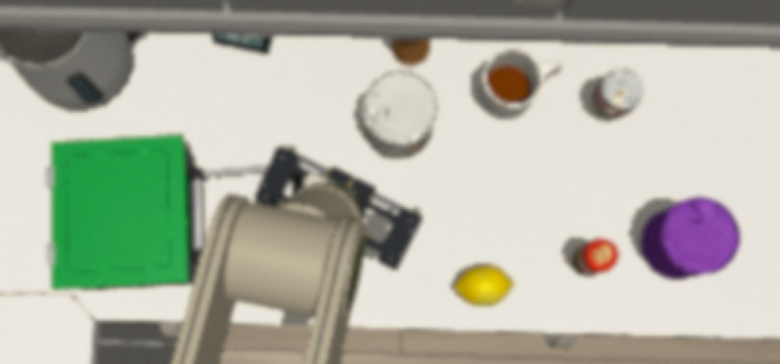

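The tin stands upright at (0.6245, -0.137), 18 cm from the bar. Next I turn square over the bar and press it.

>>> apply_moves --series '[[[0,0,-2],[0.016,-0.0573,-0.0872]],[[0,0,-2],[0.016,-0.0573,-0.0872]],[[0,0,-2],[0.016,-0.0573,-0.0872]],[[0,0,-2],[0.016,-0.0573,-0.0872]],[[0,0,-2],[0.016,-0.0573,-0.0872]],[[0,0,-2],[0.016,-0.0573,-0.0872]],[[17,-14.5,5],[0,0,0]],[[17,-14.5,5],[0,0,0]],[[17,-14.5,5],[0,0,0]],[[0,0,0],[0,0,0]]]'

```text
t: 6.95
tool_pos: [0.4954, -0.0013, 0.3095]
orientation: [-3.134, -0.139, 0.008]
force: [-0.4, 0.2, -0.1]
opening: 0.0005
gripper_force: 0.0
```

```bash
python3 -c "
from h import *
go((.497,-.004,.033),5)"
```

```text
t 6.95 tip now [ 0.4944 -0.0006  0.1235] TCP goal [ 0.497 -0.004  0.219] | shift in tool mm [ 1.8  3.2 90.5] turn [-0.004  0.005  0.001] | after turn: shift [ 1.3  2.8 90.5] F [-0.4  0.2 -0.1] open 0.0005
```

>>> apply_moves --series '[[[1,1.6,14],[0,0,0]],[[1,1.6,14],[0,0,0]],[[0,0,8],[0,0,0]],[[0,0,6],[0,0,0]],[[0,0,6],[0,0,0]],[[0,0,6],[0,0,0]],[[0,0,6],[0,0,0]],[[0,0,6],[0,0,0]],[[0,0,6],[0,0,0]],[[0,0,6],[0,0,0]],[[0,0,5],[0,0,0]],[[0,0,4],[0,0,0]]]'

```text
t: 7.95
tool_pos: [0.4961, -0.0057, 0.2247]
orientation: [-3.135, -0.138, 0.005]
force: [-0.6, -0.0, 13.2]
opening: 0.0004
gripper_force: 8.0
```

>>> apply_moves --series '[[[0,0,3],[0,0,0]],[[0,0,0],[0,0,0]],[[0,0,0],[0,0,0]],[[0,0,0],[0,0,0]]]'

```text
t: 8.28
tool_pos: [0.4965, -0.0056, 0.2245]
orientation: [-3.136, -0.138, 0.005]
force: [-12.3, 1.7, 23.3]
opening: 0.0006
gripper_force: 11.9
```

```bash
python3 -c "
from h import *
go((.497,-.004,.033),5)
im,d=robot.read_camera('scene'); cv2.imwrite('pics/s3.png',im[100:300,150:450])"
```

```text
t 8.28 tip now [ 0.4959 -0.0051  0.0385] TCP goal [ 0.497 -0.004  0.219] | shift in tool mm [ 0.6 -1.5  5.5] turn [-0.003  0.003  0.001] | after turn: shift [ 0.6 -1.6  5.5] F [-12.3   1.7  23.3] open 0.0006
```

View pics/s3.png

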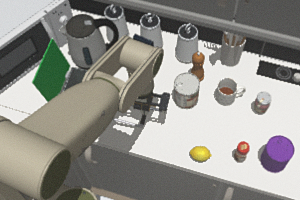

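The scene crop shows the green lid standing upright at (50,70). The tip reached 38.5 mm, so the bar is fully down. I'll lift off and measure the lemon.

>>> apply_moves --series '[[[0,0,-4],[0,0,0]],[[0,0,-14],[0,0,0]],[[0,0,-28],[0,0,0]],[[0,0,-40],[0,0,0]],[[0,0,-40],[0,0,0]],[[0,0,-25],[0,0,0]],[[0,0,0],[0,0,0.12]],[[0,0,0],[0,0,0]]]' --claw 1

```text
t: 9.0
tool_pos: [0.4975, -0.0061, 0.376]
orientation: [-3.139, 0.059, -0.003]
force: [-0.6, 0.1, -0.2]
opening: 0.0494
gripper_force: 0.0
```

```bash
python3 - <<'E'
from h import *
for n in('top','scene'):
    im,d=robot.read_camera(n); P=cloud(n,d); H,S,V=cv2.split(cv2.cvtColor(im,cv2.COLOR_BGR2HSV))
    m=(H>17)&(H<36)&(S>90)&(P[...,2]>.005)&(P[...,2]<.075)&(np.hypot(P[...,0]-.403,P[...,1]+.255)<.07)
    v,u=np.nonzero(m); W=onplane(n,np.c_[u,v],.029)[:,:2]; w,e=np.linalg.eigh(np.cov(W.T)); q=P[m]
    print(n,len(W),'mean',W.mean(0).round(4),'axis deg',np.degrees(np.arctan2(*e[::-1,1])).round(1),'lens',(4*np.sqrt(w)).round(3),'cloud',np.median(q,0).round(4),np.percentile(q,[2,98],axis=0).round(3).tolist())
    if n=='top':
        g=(H>40)&(H<80)&(S>120); print('green',g.sum())
        cv2.imwrite('pics/c4.png',cv2.resize(im[140:280,180:480],None,fx=2.6,fy=2.6,interpolation=cv2.INTER_CUBIC))
go((.403,-.255,.150),95)
E
```

```text
top 255 mean [ 0.4032 -0.2562] axis deg 94.6 lens [0.053 0.076] cloud [ 0.402  -0.2544  0.0501] [[0.379, -0.288, 0.034], [0.427, -0.222, 0.06]]
green 1512
scene 237 mean [ 0.4013 -0.2538] axis deg 99.8 lens [0.059 0.076] cloud [ 0.3922 -0.2544  0.0505] [[0.373, -0.288, 0.03], [0.418, -0.221, 0.061]]
t 9.1 tip now [ 0.496  -0.0056  0.1868] TCP goal [ 0.403 -0.255  0.336] | shift in tool mm [-86.3 251.6  36.5] turn [-0.005  0.    -1.687] | after turn: shift [-239.8 -115.    36.8] F [ 0.2  0.7 -0.1] open 0.0571
```

View pics/c4.png

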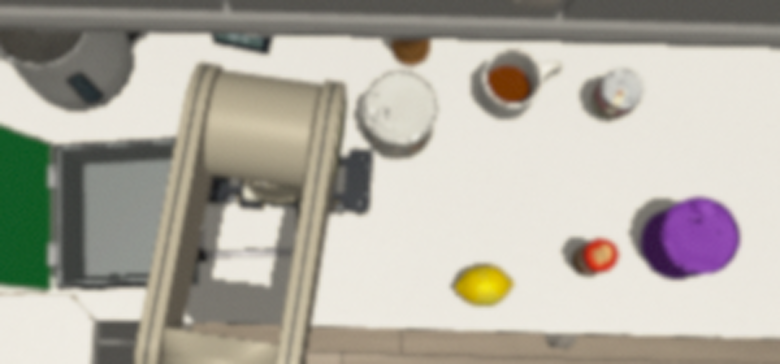

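The crop shows the lid staying open and the caddy interior visible at crop (125,210). The lemon is at (0.4025, -0.255) with its axis at about 96°. I'll move over it and turn.

>>> apply_moves --series '[[[-10.8,31.5,0],[0,0,0]],[[-10.8,31.5,0],[0,0,0]],[[-10.8,31.5,0],[0,0,0]],[[-10.8,31.5,0],[0,0,0]],[[-10.8,31.5,0],[0,0,0]],[[-10.8,31.5,0],[0,0,0]],[[-10.8,31.5,0],[0,0,0]],[[-10.8,31.5,0],[0,0,0]],[[0,0,0],[0,0,-0.12]],[[0,0,0],[0,0,-0.12]],[[0,0,0],[0,0,-0.12]],[[0,0,0],[0,0,-0.12]]]' --claw 1 --newtons 15

```text
t: 10.1
tool_pos: [0.4018, -0.2553, 0.3711]
orientation: [-3.054, -0.709, 0.006]
force: [1.4, -0.2, -0.2]
opening: 0.0927
gripper_force: 0.0
```

>>> apply_moves --series '[[[0,0,3],[0,0,-0.12]],[[0,0,3],[0,0,-0.12]],[[0,0,3],[0,0,-0.12]],[[0,0,3],[0,0,-0.12]],[[0,0,3],[0,0,-0.12]],[[0,0,3],[0,0,-0.12]],[[0,0,3],[0,0,-0.12]],[[0,0,3],[0,0,-0.12]],[[0,0,3],[0,0,-0.12]],[[0,0,3],[0,0,-0.12]],[[0,0,0],[0,0,0]]]'

```text
t: 11.02
tool_pos: [0.4017, -0.2547, 0.3407]
orientation: [-2.118, -2.309, -0.0]
force: [-0.2, -0.5, -0.5]
opening: 0.0933
gripper_force: 0.0
```

```bash
python3 -c "
from h import *
go((.4025,-.255,.029),96,ahead=.167)"
```

```text
t 11.02 tip now [ 0.4006 -0.2537  0.1547] TCP goal [ 0.4025 -0.255   0.196 ] | shift in tool mm [ -1.3   1.5 144.7] turn [-0.005 -0.006 -0.019] | after turn: shift [ -0.4   0.8 144.7] F [-0.2 -0.5 -0.5] open 0.0933
```

>>> apply_moves --series '[[[0,1,14],[0,0,0]],[[0,1,24],[0,0,0]],[[0,0,28],[0,0,0]],[[0,0,28],[0,0,0]],[[0,0,24],[0,0,0]],[[0,0,15],[0,0,0]],[[0,0,8],[0,0,0]],[[0,0,2],[0,0,0]],[[0,0,0],[0,0,0]]]'

```text
t: 11.77
tool_pos: [0.4038, -0.2546, 0.1999]
orientation: [-2.132, -2.301, -0.0]
force: [0.4, 0.8, 0.2]
opening: 0.0932
gripper_force: 0.0
```

>>> apply_moves --series '[[[0,0,0],[0,0,0]],[[0,0,0],[0,0,0]],[[0,0,0],[0,0,0]],[[0,0,0],[0,0,0]],[[0,0,0],[0,0,0]],[[0,0,0],[0,0,0]],[[0,0,0],[0,0,0]],[[0,0,0],[0,0,0]]]' --claw 0 --newtons 15

```text
t: 12.43
tool_pos: [0.404, -0.2549, 0.2008]
orientation: [-2.132, -2.303, 0.0]
force: [-2.9, 0.2, 4.9]
opening: 0.0563
gripper_force: 15.0
```

>>> apply_moves --series '[[[0,0,-5],[0,0,0]],[[0,0,-12],[0,0,0]],[[0,0,-25],[0,0,0]],[[0,0,-35],[0,0,0]],[[0,0,-35],[0,0,0]],[[0,0,-35],[0,0,0]],[[0,0,-35],[0,0,0]],[[0,0,-20],[0,0,0]],[[0,0,0],[0,0,0]]]'

```text
t: 13.18
tool_pos: [0.4055, -0.2559, 0.4086]
orientation: [2.13, 2.301, 0.002]
force: [1.0, -1.0, -0.3]
opening: 0.0564
gripper_force: 15.0
```

```bash
python3 -c "
from h import *
go((.477,.195,.22),95)
go((.477,.195,.08),95)"
```

```text
t 13.18 tip now [ 0.4065 -0.2565  0.2226] TCP goal [0.477 0.195 0.406] | shift in tool mm [444.1 106.    1.6] turn [ 0.005  0.004 -0.01 ] | after turn: shift [443.  110.6   2.6] F [ 1.  -1.  -0.3] open 0.0564
t 13.18 tip now [ 0.4065 -0.2565  0.2226] TCP goal [0.477 0.195 0.266] | shift in tool mm [444.6 105.3 141.5] turn [ 0.005  0.004 -0.01 ] | after turn: shift [443.  110.6 142.6] F [ 1.  -1.  -0.3] open 0.0564
```

>>> apply_moves --series '[[[15,3.5,0],[0,0,0]],[[32,7.6,0],[0,0,0]],[[38,9,0],[0,0,0]],[[38,9,0],[0,0,0]],[[38,9,0],[0,0,0]],[[38,9,0],[0,0,0]],[[38,9,0],[0,0,0]],[[38,9,0],[0,0,0]],[[38,9,0],[0,0,0]],[[38,9,0],[0,0,0]],[[38,9,0],[0,0,0]],[[30,7,0],[0,0,0]]]'

```text
t: 14.18
tool_pos: [0.4706, 0.1729, 0.402]
orientation: [-2.13, -2.303, 0.0]
force: [0.0, 0.2, -0.9]
opening: 0.0563
gripper_force: 15.0
```

>>> apply_moves --series '[[[18,4,0],[0,0,0]],[[7,2,0],[0,0,0]],[[0,0,0],[0,0,0]]]'

```text
t: 14.43
tool_pos: [0.4748, 0.1968, 0.402]
orientation: [-2.129, -2.305, 0.002]
force: [0.1, -0.7, -1.4]
opening: 0.0569
gripper_force: 15.0
```

```bash
python3 -c "
from h import *
go((.477,.195,.08),95)
im,d=robot.read_camera('top'); cv2.imwrite('pics/c5.png',cv2.resize(im[130:290,170:360],None,fx=3,fy=3))"
```

```text
t 14.43 tip now [0.4741 0.1971 0.216 ] TCP goal [0.477 0.195 0.266] | shift in tool mm [ -2.3   2.6 136. ] turn [-0.004 -0.002 -0.008] | after turn: shift [ -1.9   2.  136. ] F [ 0.1 -0.7 -1.4] open 0.0569
```

View pics/c5.png

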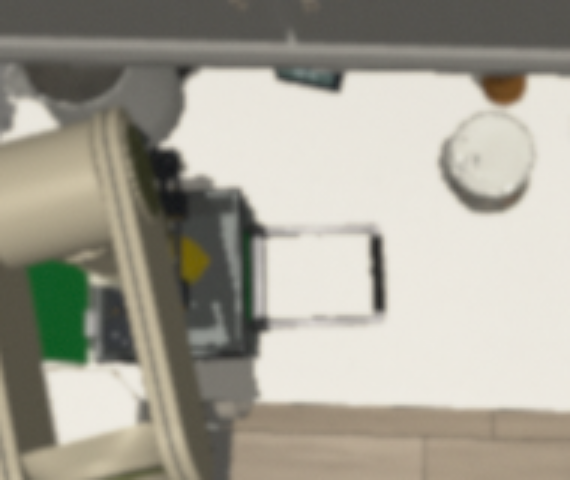

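The crop shows the lemon held at (195,260) over the open caddy. The tin at (490,155) and the bar at (378,272) are untouched, and the wrist's apparent overlap with the lid is parallax. I'll shift 10 mm farther from the near wall, lower and release.

>>> apply_moves --series '[[[5,1.5,8],[0,0,0]],[[5,1.5,16],[0,0,0]],[[0,0,20],[0,0,0]],[[0,0,20],[0,0,0]],[[0,0,20],[0,0,0]],[[0,0,18],[0,0,0]],[[0,0,14],[0,0,0]],[[0,0,8],[0,0,0]],[[0,0,2],[0,0,0]],[[0,0,0],[0,0,0]]]'

```text
t: 15.32
tool_pos: [0.477, 0.2052, 0.2768]
orientation: [-2.133, -2.301, 0.001]
force: [0.3, -0.1, -0.9]
opening: 0.0566
gripper_force: 15.0
```

>>> apply_moves --series '[[[0,0,0],[0,0,0]],[[0,0,0],[0,0,0]],[[0,0,0],[0,0,0]],[[0,0,0],[0,0,0]],[[0,0,0],[0,0,0]],[[0,0,0],[0,0,0]]]' --claw 0.95

```text
t: 15.82
tool_pos: [0.4771, 0.2061, 0.2777]
orientation: [-2.132, -2.303, -0.001]
force: [-0.1, -0.7, 0.3]
opening: 0.0871
gripper_force: 0.0
```

>>> apply_moves --series '[[[0,0,-8],[0,0,0]],[[0,0,-20],[0,0,0]],[[0,0,-30],[0,0,0]],[[0,0,-30],[0,0,0]],[[0,0,-25],[0,0,0]],[[-15,-3,-5],[0,0,0]],[[-35,4,0],[0,0,0]],[[-38,4,0],[0,0,0]],[[-38,4,0],[0,0,0]],[[-38,4,0],[0,0,0]],[[-30,4,0],[0,0,0]],[[-15,0,0],[0,0,0]]]'

```text
t: 16.82
tool_pos: [0.5107, -0.0046, 0.3956]
orientation: [-2.136, -2.302, -0.0]
force: [-0.3, 0.5, -0.4]
opening: 0.0884
gripper_force: 0.0
```

```bash
python3 -c "
from h import *
go((.4965,-.003,.22),5)
im,d=robot.read_camera('top'); P=cloud('top',d); H,S,V=cv2.split(cv2.cvtColor(im,cv2.COLOR_BGR2HSV))
m=(H>17)&(H<36)&(S>110)&(np.abs(P[...,0]-.477)<.1)&(np.abs(P[...,1]-.22)<.1); print('lemon',m.sum(),np.nanmedian(P[m],0).round(3))
cv2.imwrite('pics/c6.png',cv2.resize(im[130:290,170:360],None,fx=3,fy=3))"
```

```text
t 16.82 tip now [ 0.5105 -0.0043  0.2096] TCP goal [ 0.4965 -0.003   0.406 ] | shift in tool mm [  2.6 -14.  -10.4] turn [-0.002 -0.     1.558] | after turn: shift [-14.   -2.8 -10.4] F [-0.3  0.5 -0.4] open 0.0884
lemon 152 [0.479 0.21  0.063]
```

View pics/c6.png

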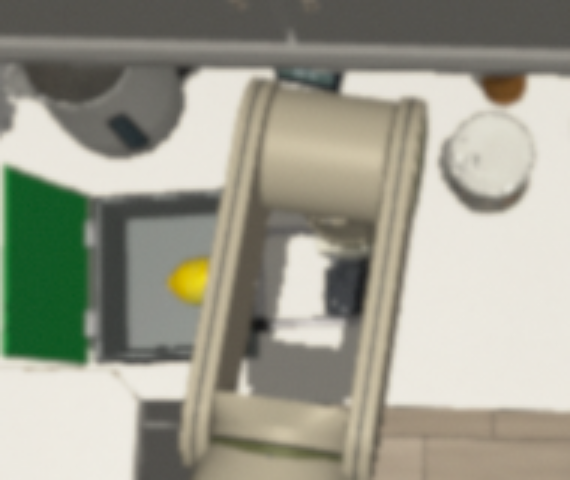

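The crop shows the lemon lying in the caddy at (190,280) with the lid still open. Next I turn back to pinch the bar across.

>>> apply_moves --series '[[[0,0,0],[0,0,0.12]],[[0,0,0],[0,0,0.12]],[[0,0,0],[0,0,0.12]],[[0,0,0],[0,0,0.12]],[[0,0,0],[0,0,0.12]],[[0,0,0],[0,0,0.12]],[[0,0,0],[0,0,0.12]],[[0,0,0],[0,0,0.12]],[[0,0,0],[0,0,0.12]],[[0,0,0],[0,0,0.12]],[[0,0,0],[0,0,0.12]],[[0,0,0],[0,0,0.12]]]' --claw 1

```text
t: 17.87
tool_pos: [0.5103, -0.0007, 0.3954]
orientation: [-3.123, -0.317, 0.002]
force: [0.1, 0.3, 0.1]
opening: 0.0932
gripper_force: 0.0
```

>>> apply_moves --series '[[[0,0,0],[0,0,0.118]],[[0,0,0],[0,0,0]]]'

```text
t: 18.03
tool_pos: [0.5103, -0.0008, 0.3954]
orientation: [-3.136, -0.133, 0.003]
force: [0.1, 0.0, -1.2]
opening: 0.0934
gripper_force: 0.0
```

```bash
python3 -c "
from h import *
c=cv2.imread('pics/c5.png'); V=c.max(2); m=np.zeros(V.shape,bool); m[225:320,365:392]=V[225:320,365:392]<75
v,u=np.nonzero(m); W=onplane('top',np.c_[170+(u-1)/3,130+(v-1)/3],.033); print('bar down',W.mean(0).round(4),[np.round(a,3) for a in cv2.minAreaRect(W[:,:2].astype(np.float32))])
go((.4965,-.003,.031),5,ahead=.167)"
```

```text
bar down [ 0.4969 -0.0053  0.033 ] [array([ 0.497, -0.005]), array([0.083, 0.007]), np.float64(5.131)]
t 18.03 tip now [ 5.100e-01 -4.000e-04  2.094e-01] TCP goal [ 0.4965 -0.003   0.198 ] | shift in tool mm [-13.6   1.5 197.4] turn [-0.003  0.002 -0.003] | after turn: shift [-13.9   1.  197.4] F [ 0.1  0.  -1.2] open 0.0934
```

>>> apply_moves --series '[[[-7,1.5,10],[0,0,0]],[[-7,1.5,20],[0,0,0]],[[0,0,28],[0,0,0]],[[0,0,28],[0,0,0]],[[0,0,28],[0,0,0]],[[0,0,24],[0,0,0]],[[0,0,20],[0,0,0]],[[0,0,16],[0,0,0]],[[0,0,12],[0,0,0]],[[0,0,7],[0,0,0]],[[0,0,3],[0,0,0]],[[0,0,0],[0,0,0]]]'

```text
t: 19.03
tool_pos: [0.4963, -0.005, 0.1988]
orientation: [-3.136, -0.143, 0.004]
force: [0.7, 0.5, -0.6]
opening: 0.0929
gripper_force: 0.0
```

>>> apply_moves --series '[[[0,0,0],[0,0,0]],[[0,0,0],[0,0,0]],[[0,0,0],[0,0,0]],[[0,0,0],[0,0,0]],[[0,0,0],[0,0,0]],[[0,0,0],[0,0,0]],[[0,0,0],[0,0,0]],[[0,0,0],[0,0,0]],[[0,0,0],[0,0,0]],[[0,0,0],[0,0,0]]]' --claw 0 --newtons 25

```text
t: 19.87
tool_pos: [0.4962, -0.0051, 0.1988]
orientation: [-3.136, -0.141, 0.003]
force: [0.4, -0.1, -0.2]
opening: 0.0307
gripper_force: 0.0
```

```bash
python3 -c "
from h import *
go((.4965,-.003,.079),5,ahead=.167)"
```

```text
t 19.87 tip now [ 0.4958 -0.0047  0.0128] TCP goal [ 0.4965 -0.003   0.246 ] | shift in tool mm [  0.4  -2.2 -47.2] turn [-0.003  0.002  0.003] | after turn: shift [  0.5  -2.1 -47.2] F [ 0.4 -0.1 -0.2] open 0.0307
```

Still closing (31 mm), so I'll let it finish.

>>> apply_moves --series '[[[0,0,0],[0,0,0]],[[0,0,0],[0,0,0]],[[0,0,0],[0,0,0]],[[0,0,0],[0,0,0]],[[0,0,0],[0,0,0]]]'

```text
t: 20.28
tool_pos: [0.4962, -0.0048, 0.1988]
orientation: [-3.135, -0.141, 0.003]
force: [-0.1, 3.7, -0.4]
opening: 0.0154
gripper_force: 25.0
```

>>> apply_moves --series '[[[0,0,-1],[0,0,0]],[[0,0,-2],[0,0,0]],[[0,0,-2.5],[0,0,0]],[[0,0,-2.5],[0,0,0]],[[0,0,-2.5],[0,0,0]],[[0,0,-2.5],[0,0,0]]]' --newtons 35

```text
t: 20.78
tool_pos: [0.4963, -0.0059, 0.2122]
orientation: [-3.138, -0.141, 0.003]
force: [0.7, -6.3, -4.5]
opening: 0.0153
gripper_force: 35.0
```

>>> apply_moves --series '[[[0,0,-2.5],[0,0,0]],[[0,0,-2.5],[0,0,0]],[[0,0,-2.5],[0,0,0]],[[0,0,-2.5],[0,0,0]],[[0,0,-2.5],[0,0,0]],[[0,0,-2.5],[0,0,0]],[[0,0,-2.5],[0,0,0]],[[0,0,-2.5],[0,0,0]],[[0,0,-2.5],[0,0,0]],[[0,0,-2.5],[0,0,0]],[[0,0,-2.5],[0,0,0]]]'

```text
t: 21.7
tool_pos: [0.4963, -0.0057, 0.2399]
orientation: [-3.137, -0.14, 0.003]
force: [-0.5, -5.0, -0.3]
opening: 0.0152
gripper_force: 35.0
```

```bash
python3 -c "
from h import *
go((.4965,-.003,.079),5,ahead=.167)
im,d=robot.read_camera('top');P=cloud('top',d); H,S,V=cv2.split(cv2.cvtColor(im,cv2.COLOR_BGR2HSV))
m=(H>40)&(H<80)&(S>120)&(P[...,2]>.1); q=P[m]; print(m.sum(),np.percentile(q,[2,98],axis=0).round(3).tolist()); A=np.polyfit(q[:,1],q[:,2],1); print('lid slope rad',np.arctan(A[0]))"
```

```text
t 21.7 tip now [ 0.4959 -0.0054  0.0539] TCP goal [ 0.4965 -0.003   0.246 ] | shift in tool mm [ 0.4 -2.7 -6.1] turn [-0.002  0.002  0.002] | after turn: shift [ 0.4 -2.7 -6.1] F [-0.5 -5.  -0.3] open 0.0152
2550 [[0.386, 0.147, 0.14], [0.564, 0.302, 0.196]]
lid slope rad -0.3331810671544062
```

The lid is at about 0.33 rad, so about 9 mm remains. I'll finish slowly.

>>> apply_moves --series '[[[0,0,-1.5],[0,0,0]],[[0,0,-1.5],[0,0,0]],[[0,0,-1.5],[0,0,0]],[[0,0,-1.5],[0,0,0]],[[0,0,-1],[0,0,0]],[[0,0,-1],[0,0,0]],[[0,0,-1],[0,0,0]],[[0,0,-1],[0,0,0]],[[0,0,0],[0,0,0]]]'

```text
t: 22.5
tool_pos: [0.4963, -0.0048, 0.2495]
orientation: [-3.135, -0.141, 0.003]
force: [-2.0, 1.6, 2.3]
opening: 0.0147
gripper_force: 35.0
```

```bash
python3 -c "
from h import *
go((.4965,-.003,.079),5,ahead=.167)
im,d=robot.read_camera('top');P=cloud('top',d); H,S,V=cv2.split(cv2.cvtColor(im,cv2.COLOR_BGR2HSV))
m=(H>40)&(H<80)&(S>120)&(P[...,2]>.1); q=P[m]; print(m.sum(),np.percentile(q,[2,98],axis=0).round(3).tolist()); A=np.polyfit(q[:,1],q[:,2],1); print('lid slope rad',np.arctan(A[0]))"
```

```text
t 22.5 tip now [ 0.4959 -0.0042  0.0635] TCP goal [ 0.4965 -0.003   0.246 ] | shift in tool mm [ 0.4 -1.8  3.5] turn [-0.003  0.002  0.003] | after turn: shift [ 0.3 -1.8  3.5] F [-2.   1.6  2.3] open 0.0147
2686 [[0.387, 0.142, 0.135], [0.566, 0.3, 0.147]]
lid slope rad -0.012683487797375251
```

>>> apply_moves --series '[[[0,0,-0.8],[0,0,0]],[[0,0,-0.8],[0,0,0]],[[0,0,-0.8],[0,0,0]],[[0,0,0],[0,0,0]],[[0,0,0],[0,0,0]]]'

```text
t: 22.97
tool_pos: [0.4961, -0.0048, 0.2503]
orientation: [-3.135, -0.141, 0.004]
force: [5.9, 2.5, -13.4]
opening: 0.0151
gripper_force: 35.0
```

The bar is against its upper stop, with the force reversed to -13 N. I'll relax slightly, open and retreat.

>>> apply_moves --series '[[[0,0,0.7],[0,0,0]],[[0,0,0.7],[0,0,0]],[[0,0,0],[0,0,0]]]'

```text
t: 23.22
tool_pos: [0.4963, -0.0048, 0.2502]
orientation: [-3.135, -0.141, 0.004]
force: [0.6, 5.3, -3.0]
opening: 0.015
gripper_force: 35.0
```

>>> apply_moves --series '[[[0,0,0],[0,0,0]],[[0,0,0],[0,0,0]],[[0,0,0],[0,0,0]],[[0,0,0],[0,0,0]],[[0,0,0],[0,0,0]],[[0,0,0],[0,0,0]],[[0,0,0],[0,0,0]],[[0,0,0],[0,0,0]],[[0,0,0],[0,0,0]],[[0,0,0],[0,0,0]]]' --claw 0.8

```text
t: 24.05
tool_pos: [0.4963, -0.0053, 0.2503]
orientation: [-3.136, -0.141, 0.003]
force: [0.1, -0.5, 0.2]
opening: 0.0728
gripper_force: 0.0
```

>>> apply_moves --series '[[[0,0,-6],[0,0,0]],[[0,0,-14],[0,0,0]],[[0,0,-25],[0,0,0]],[[0,0,-30],[0,0,0]],[[0,0,-30],[0,0,0]],[[0,0,-15],[0,0,0]],[[0,0,0],[0,0,0]]]'

```text
t: 24.63
tool_pos: [0.4979, -0.0057, 0.3757]
orientation: [-3.137, -0.141, -0.009]
force: [-0.4, 0.3, -0.1]
opening: 0.0743
gripper_force: 0.0
```

```bash
python3 - <<'E'
from h import *
s=robot.read_state(); print(s['t'],s['tool_pos'],s['force'].round(1))
im,d=robot.read_camera('top');P=cloud('top',d); H,S,V=cv2.split(cv2.cvtColor(im,cv2.COLOR_BGR2HSV))
def sl(P,H,S):
    q=P[(H>40)&(H<80)&(S>120)&(P[...,2]>.1)]; return np.arctan(np.polyfit(q[:,1],q[:,2],1)[0])
z=np.load('pics/top0.npz'); h0,s0,_=cv2.split(cv2.cvtColor(z['im'],cv2.COLOR_BGR2HSV))
print('lid slope now',sl(P,H,S),'start',sl(cloud('top',z['d']),h0,s0))
m=np.zeros((400,640),bool); m[170:230,310:365]=1; m&=(P[...,2]>.105)&(P[...,2]<.13); print('tin',np.nanmedian(P[m],0))
cv2.imwrite('pics/c7.png',cv2.resize(im[140:280,180:480],None,fx=2.6,fy=2.6))
E
```

```text
24.6333 [ 0.49785816 -0.00567068  0.37571641] [-0.4  0.3 -0.1]
lid slope now -0.01207786063713241 start 0.005421350245474023
tin [ 0.62482536 -0.13589971  0.11529257]
```

View pics/c7.png

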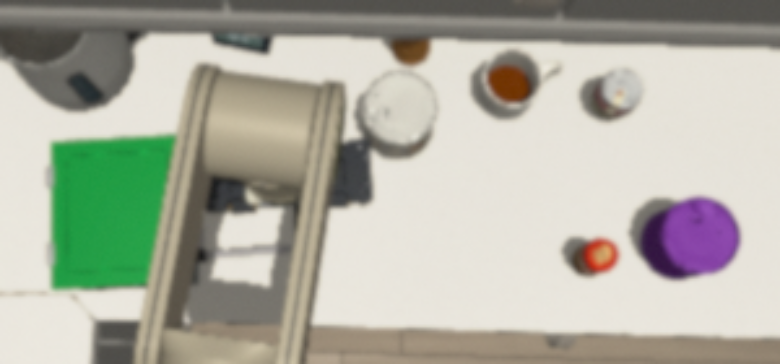

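The crop shows the lid flat and shut at (110,215), the tin at (398,110), and every bystander where it started. The gripper is clear, so I'm handing in.

```bash
python3 -c "
from plant import robot
print(robot.close_job())"
```

```text
the job is handed in; nothing more can be done
None
```

The tin was slid about 18 cm clear, the lemon dropped into the caddy and the lid eased shut by the pedal; I handed the job in at about 25 s of the 72 s, and no verdict came back.

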